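Refit the burner knob and hold it pressed

TASK

The kiln's burner control box is missing one knob. Take the bar-shaped knob with the pointed nose (not the round one), turn it so that its nose is on the same side as the flat of the bare D-shaped spindle on the box, and push it fully home on the spindle; then press the spindle in with it against its spring, as one does to keep a pilot flame alight, and finish while you are still holding it pressed nearly all the way down. Leave the round knob, the pot, the stamp and the wooden cone where they stand.

Things in the scene. Friction and masses are not known exactly. Their poses are not given: they have to be found in the camera images.
- burner_box: Fixed grey burner control box, 100 (x) x 200 (y) x 55 mm high; brass gas unions on its back (+x). Origin under its centre, z up. On its top, at x = 0: the bare D-spindle at y = -50 mm, and at y = +50 mm a round black knob, 46 mm across and 34 mm high, already fitted, which does not move.
- spindle_tip (a point): Axis point of the top end of the bare upright steel spindle, 93 mm over the bench; moves with the spindle. z up, x points out of its flat. The shaft stands 38 mm out of the box; D-shaped: 18 mm diameter, flat 5 mm from the axis on the +x side all along, 2 mm chamfer at the top. Stiff to turn (0.5 N m); which way the flat faces varies.
- spindle (a joint): How far the spindle is pressed down into the box, in m: 0 at rest, 0.010 at its stop. A spring pushes it back up: 5 N at 0, about 11 N at the stop. It comes up again when let go.
- bar_knob: Loose black bar knob, about 0.07 kg, standing on the bench, bore down. Round skirt 56 mm across, 10 mm high; on it, up to 44 mm, a bar 30 mm wide in y (two parallel faces to grip) that runs along x from a blunt end at -26 mm to a pointed nose at +29 mm; thin light line on top of the nose half. Origin on the axis at the underside, z up, x to the nose.
- knob_nose (a point): Tip of the nose of the bar knob, 29.5 mm along the knob's x from its axis and 34 mm above its underside.
- round_knob: Loose round black knob, 46 mm across and 30 mm high, standing on the bench; not wanted here. Origin at the centre of its underside.
- pinch_pot: Clay cup, 72 mm across and 64 mm high, standing on the bench. Origin at the centre of its underside.
- stamp: White plaster stamp, 31 mm across and 53 mm high, standing on the bench. Origin at the centre of its underside.
- sleeve (a joint): Turn of the spindle about its upright axis in the box, in rad, counter-clockwise from above: at 0 the flat faces the box's front (-x of the box); range -0.5 to 0.5. Moved only by force.
- knob_bore (a point): Mouth of the bar knob's D-shaped bore, at the knob's origin, same axes. 24 mm deep, 19.4 mm diameter, flat 6 mm from the axis on the nose (+x) side; it fits only with the nose on the side of the spindle's flat, within about 7 degrees. Fully home it lies 24 mm below the spindle tip, 14 mm above the box top (4 mm with the spindle at its stop).
- cone_plug: Dark wooden cone-shaped plug, 23 mm across and 28 mm high, standing on the bench. Origin at the centre of its underside.
Mind the look-alikes: they are no part of the job. Leave any blue or white look-alike of the bar_knob alone.

How it is judged:
By the outcome, as a careful person would: the job done as asked, in the order asked, and still so for the second after the job is handed in, while the arm keeps its last pose, push and grip.
It also fails if it takes over 40 s, if anything falls off the work surface, if the arm or the gripper's body presses on something with over 40 N, if the wrist force passes 120 N, or if a joint passes its speed limit or range.

ROBOT

A 6-joint arm with a two-finger parallel gripper is mounted at the origin on a cart in front of the work surface, level with it; the furniture and walls round the work are solid. World frame = base frame: x ahead of the robot, y to its left, z up, the work surface at z = 0. Lengths are in m, angles in rad, forces in N, time in s.
With the tool pointing down it reaches from about 0.375 to 0.825 m from the base axis. Payload 5.5 kg.
Tool frame: the origin (TCP) lies at the very end of the fingers, on their centre line; the grasp point (between the pads) lies 19 mm behind it; z points along the fingers, x is the direction in which the jaws open and shut, and the axes are right-handed (so a half turn about z gives the same grasp; the last joint's range is limited). The gripper opens to 85 mm and grips with 20 to 120 N. Pads are 22 mm wide; open, the fingers measure 114 mm over their backs; the gripper's body (76 mm by 85 mm) begins 54 mm behind the grasp point. The pads swing forward as they close: fully open they stand 13 mm farther back than shut.
Start: joints at [0, 0.314, -0.047, 1.21, 0, 1.571], TCP at [0.6, -0, 0.231] pointing down, gripper open.
Joint ranges: [-2.67, 2.67], [-0.69, 1.73], [-1.03, 1.25], [-2.08, 2.16], [-1.42, 1.45], [-3.14, 3.14]. Speed limits (rad/s): [2.39, 2.39, 3.01, 3.14, 3.14, 3.14].

INTERFACE

Orientations are given as a rotation vector (axis times angle).
In Python, from cell import r gives the robot as it stands.
- The arm moves only by the tool apply_moves, never from a script. Its argument "deltas" is a list of rows, each a list of 7 numbers: the shift along the tool's x, y, z in mm, then the turn, a rotation vector about the tool's x, y, z in rad, then the finger opening in mm, from 0 to 85.4. A call has 1 to 8 rows; each row is the pose to reach, as a shift and turn from the pose commanded when the call began, along the tool's axes at that moment; what a row does not reach only later rows make up. A row lasts 1/10 s, in which the tool goes at most 50 mm and 8.59 degrees, less where a joint would pass 70% of its speed; a pose out of reach is approached as far as the arm can. A call with a gripper value outside its range is refused whole. The fingers move at their own pace and stop on an object; "squeeze" is the grip in N (left out, the last holds). Time passes only in rows, so rows that repeat a pose let the fingers close. It gives the time, the measured TCP pose, the force and the opening at its end, in the units of the state.
- r.observe(): the state, without advancing time (a new reading comes with each control period).
- r.get_image(name): name is "scene" or "side" or "wrist"; returns the picture (480x640x3 uint8, blue, green, red); there is no depth.
- r.camera_model(name): a dict with "K" (3x3 intrinsics, pixels), "dist_coeffs" ([k1, k2, p1, p2, k3] as OpenCV has them; the pictures are not rectified), "extrinsics" (4x4, takes a point from camera to world coordinates). Camera axes: x right, y down, z forward; pixel columns grow to the right and rows downward; lengths in m; the calibration is good to about 2 mm. A picture is of the moment at which its call begins: read the wrist's pose just before it. camera_model takes no time and is no camera call; for the wrist camera it gives the pose at the moment of the call.
- r.sign_off(): hands the job in, once; it reports no verdict.
The state is a dict: "time_s": time; "joint_positions": joint angles; "qd": joint speeds; "joint_torque": joint torques, N m; "tool_pos": TCP position; "eef_rot": TCP orientation; "force": force on the tool from outside, world axes, zero at the start; "moment": the same for the moment, N m; "opening": finger opening in m.
Only numpy, scipy, OpenCV 4.12 (cv2) and the standard library are available. Lean on these libraries where they do the work, as an engineer would, in place of code of your own. Each camera call takes 0.05 s, during which the arm holds its last target.

## Working session

There is one attempt and no reset: what is moved stays moved. The work goes in short steps, Python scripts to look and compute and a tool call to move; the robot and the scene stay as the last step left them, time stands still between calls to the robot, and variables do not carry over. Pictures are saved under pics/ and viewed, and the job is handed in when it is done.

Besides the shell and the picture viewer there is one more tool, called by a JSON object that holds its "method" and its "body". apply_moves: Moves the arm, as the interface text tells. Its arguments: {"type":"object","properties":{"deltas":{"type":"array","items":{"type":"array","items":{"type":"number"}}},"squeeze":{"type":"number"}},"required":["deltas"]}

```bash
mkdir -p pics; ls; python3 - <<'E'
from cell import r
import cv2,numpy as np
np.set_printoptions(precision=4,suppress=True)
for n in ["scene","side","wrist"]:
    im=r.get_image(n); cv2.imwrite(f"pics/{n}0.png",im)
    m=r.camera_model(n); print(n,np.array(m["K"]).tolist(),m["dist_coeffs"]); print(np.array(m["extrinsics"]))
print(r.observe())
E
```

```text
pics
scene [[576.5985135878989, 0.0, 317.4116844265301], [0.0, 576.5985135878989, 236.08172834703814], [0.0, 0.0, 1.0]] [-0.1096  0.      0.      0.      0.    ]
[[ 0.8894 -0.2911  0.3526  0.0325]
 [-0.4572 -0.5547  0.6952 -0.7374]
 [-0.0068 -0.7795 -0.6264  0.9572]
 [ 0.      0.      0.      1.    ]]
side [[453.2804246096945, 0.0, 323.30413134869434], [0.0, 453.2804246096945, 239.88936886643978], [0.0, 0.0, 1.0]] [-0.0742  0.      0.      0.      0.    ]
[[-0.9201 -0.1729  0.3514  0.0957]
 [-0.3913  0.3682 -0.8434  1.3641]
 [ 0.0165 -0.9135 -0.4064  0.6103]
 [ 0.      0.      0.      1.    ]]
wrist [[352.1749336300768, 0.0, 318.91874732713575], [0.0, 352.1749336300768, 236.22674508381672], [0.0, 0.0, 1.0]] [-0.0718  0.      0.      0.      0.    ]
[[ 1.      0.0004 -0.0006  0.6006]
 [ 0.0002 -0.9581 -0.2866  0.0729]
 [-0.0007  0.2866 -0.9581  0.3732]
 [ 0.      0.      0.      1.    ]]
{'time_s': 0.15, 'joint_positions': array([-0.    ,  0.3141, -0.0478,  1.2102, -0.    ,  1.5708]), 'qd': array([ 0.0005, -0.0035,  0.0041, -0.0009,  0.001 , -0.0002]), 'joint_torque': array([ -0.0001, -54.0045,  34.0059,   0.0134,   0.    ,   0.    ]), 'tool_pos': array([ 0.5996, -0.    ,  0.2306]), 'eef_rot': array([ 3.1416, -0.0001, -0.002 ]), 'force': array([-0.3486, -0.1232, -0.9024]), 'moment': array([ 0.0221, -0.0572,  0.0169]), 'opening': 0.08561216560850134}
```

View pics/scene0.png

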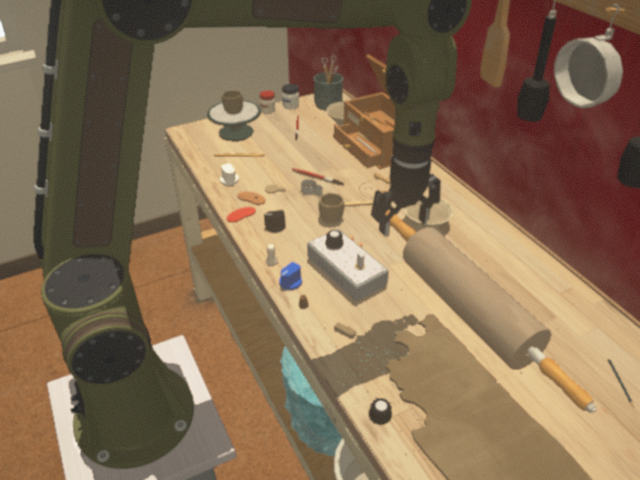

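View pics/side0.png

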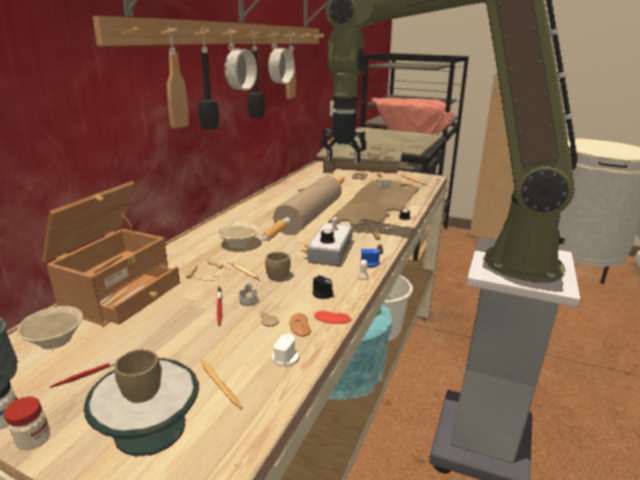

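View pics/wrist0.png

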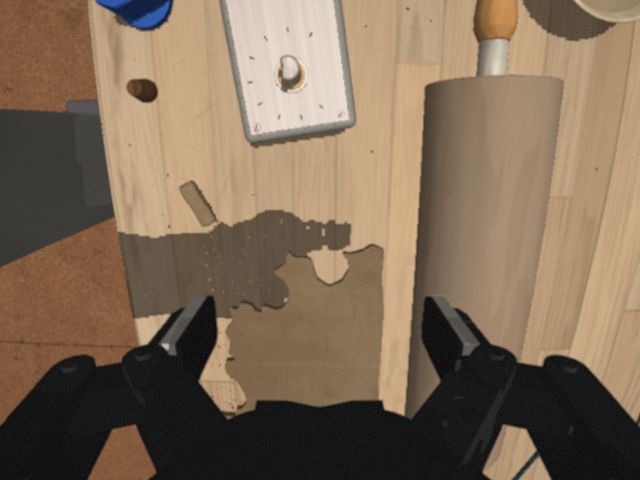

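Scene picture: the box is at (347,265), with the bare spindle at (360,260) and the fitted knob at (334,239).
Candidates for the bar knob:
- Black object at scene (275,221), side (322,288).
- White look-alike at scene (229,173).
- Blue look-alike at scene (290,277).
- Loose round knob at scene (380,410).

By the description I choose the black one at (275,221) and will check it in a close crop.

```bash
cat > h.py <<'E'
import numpy as np,cv2
from cell import r
np.set_printoptions(precision=4,suppress=True)
def ray(m,uv):
    K=np.array(m["K"]);d=np.array(m["dist_coeffs"],float);T=np.array(m["extrinsics"])
    p=cv2.undistortPoints(np.array(uv,float).reshape(-1,1,2),K,d).reshape(-1,2)
    v=np.c_[p,np.ones(len(p))]@T[:3,:3].T
    return T[:3,3],v
def onz(m,uv,z):
    o,v=ray(m,uv); return o+v*((z-o[2])/v[:,2])[:,None]
E
python3 - <<'E'
from h import *
a=cv2.imread("pics/scene0.png")[195:245,245:305];b=cv2.imread("pics/side0.png")[265:310,295:350]
a=cv2.resize(a,(480,400),interpolation=cv2.INTER_CUBIC);b=cv2.resize(b,(480,400)[:2],interpolation=cv2.INTER_CUBIC)
c=np.hstack([a,b]);cv2.imwrite("pics/crop0.png",cv2.resize(c,(800,333)))
print(onz(r.camera_model("scene"),[[275,226]],0.0),onz(r.camera_model("side"),[[322,293]],0.0))
print(onz(r.camera_model("scene"),[[275,221],[360,255],[380,410],[290,277],[334,232]],[0.02,.093,.015,.02,.089][0]))
w=r.camera_model("wrist");print(onz(w,[[290,60]],.093),onz(w,[[290,75]],.055), onz(w,[[250,138],[353,122]],.055))
E
```

```text
[[0.4893 0.4174 0.    ]] [[0.4922 0.4145 0.    ]]
[[ 0.4887  0.4134  0.02  ]
 [ 0.6196  0.1866  0.02  ]
 [ 0.4241 -0.2219  0.02  ]
 [ 0.4308  0.1946  0.02  ]
 [ 0.6063  0.2979  0.02  ]]
[[0.5792 0.1242 0.093 ]] [[0.5761 0.1193 0.055 ]] [[0.54   0.0676 0.055 ]
 [0.63   0.081  0.055 ]]
```

View pics/crop0.png

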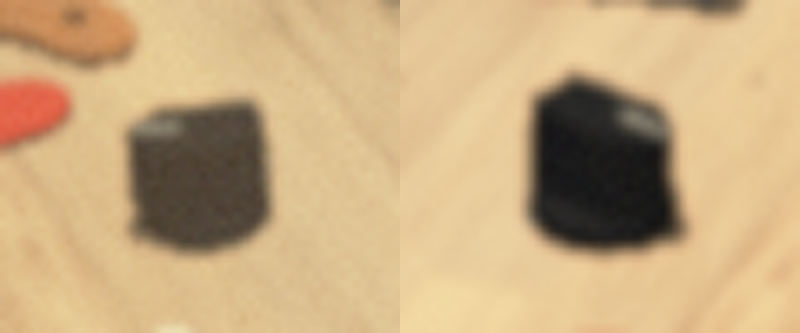

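Both crops show the black bar knob, with the light line on its nose half, at about (0.490, 0.414). Next I look down on the spindle on the way there.

{"method": "apply_moves", "body": {"deltas": [[-10, -45, 0, 0, 0, 0, 85], [-20, -90, 0, 0, 0, 0, 85], [-20, -135, 0, 0, 0, 0, 85], [-20, -135, 0, 0, 0, 0, 85], [-20, -135, 0, 0, 0, 0, 85]]}}

```text
time_s: 0.65
tool_pos: [0.5797, 0.1358, 0.2309]
eef_rot: [3.141, 0.004, -0.001]
force: [0.2, -1.3, -0.7]
opening: 0.0851
```

```bash
python3 - <<'E'
from h import *
import pickle
s=r.observe();m=r.camera_model("wrist");im=r.get_image("wrist");cv2.imwrite("pics/w1.png",im);pickle.dump(m,open("m1.pkl","wb"))
print(s["tool_pos"],s["eef_rot"],s["qd"],s["time_s"],m["extrinsics"])
c=im[120:320,220:420];cv2.imwrite("pics/w1c.png",cv2.resize(c,(600,600),interpolation=cv2.INTER_CUBIC))
E
```

```text
[0.5797 0.1358 0.2309] [ 3.141   0.0035 -0.0009] [-0.0384 -0.0043 -0.0045  0.003  -0.0054 -0.0021] 0.65 [[ 1.      0.0024  0.0008  0.5805]
 [ 0.0025 -0.9579 -0.2872  0.2088]
 [ 0.0001  0.2872 -0.9579  0.3735]
 [ 0.      0.      0.      1.    ]]
```

View pics/w1.png

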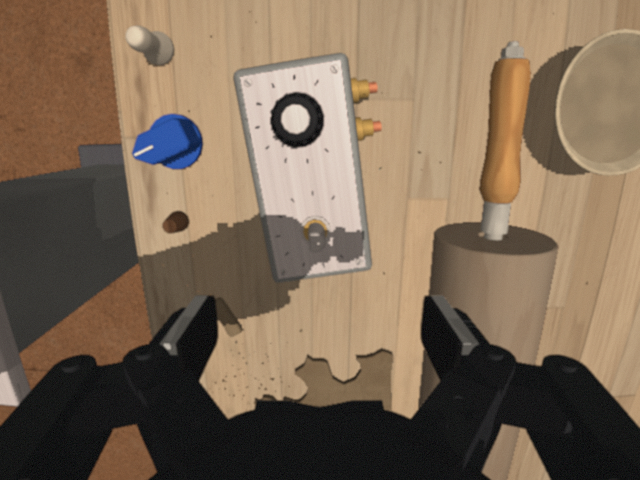

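View pics/w1c.png

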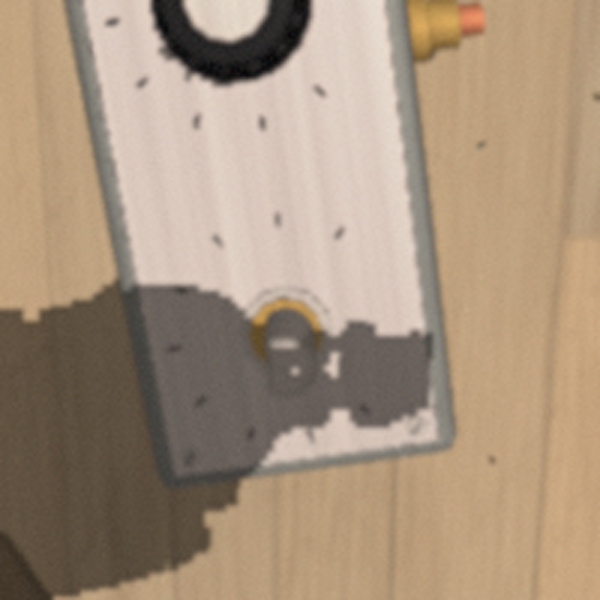

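```bash
python3 - <<'E'
from h import *
a=cv2.imread("pics/wrist0.png")[40:110,250:340];b=cv2.imread("pics/w1.png")[200:270,270:360]
b=cv2.convertScaleAbs(b,alpha=1.8)
f=lambda x:cv2.resize(x,(630,490),interpolation=cv2.INTER_CUBIC)
cv2.imwrite("pics/sp0.png",f(a));cv2.imwrite("pics/sp1.png",f(b))
E
```

```text
(no output)
```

View pics/sp0.png

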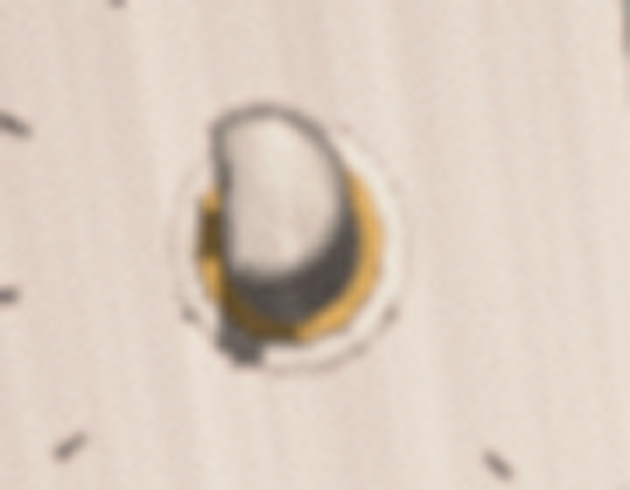

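View pics/sp1.png

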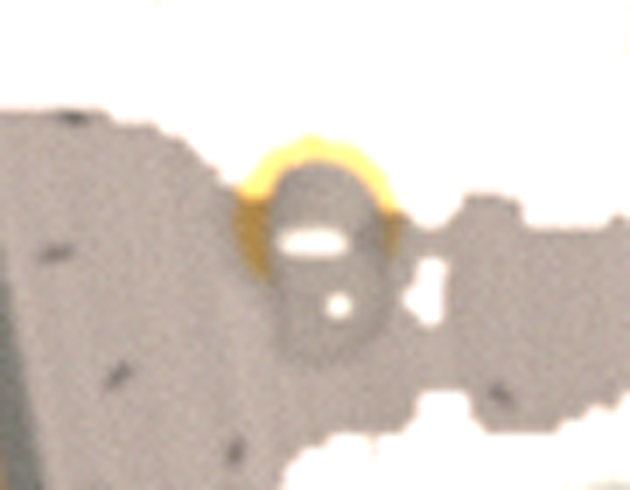

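```bash
python3 - <<'E'
from h import *
import pickle
m1=pickle.load(open("m1.pkl","rb"))
m0=dict(m1); m0["extrinsics"]=np.array([[1,.0004,-.0006,.6006],[.0002,-.9581,-.2866,.0729],[-.0007,.2866,-.9581,.3732],[0,0,0,1]])
f=lambda x,y:[250+x/7,40+y/7]
P=onz(m0,[f(216,130),f(230,270)],.092);print(P,np.degrees(np.arctan2(*(P[1]-P[0])[[1,0]])))
# top extents
print(onz(m0,[f(270,104),f(280,275),f(345,195)],.092))
# box corners on top
q=[[238,73],[346,57],[370,266],[279,279]]
c=onz(m1,q,.055);print(c);d=c[1]-c[0]+c[2]-c[3];e=c[0]-c[3]+c[1]-c[2]
print(np.degrees(np.arctan2(d[1],d[0])),np.degrees(np.arctan2(-e[0],e[1])),c.mean(0))
y=np.arctan2(d[1],d[0]);cx=c.mean(0);print(cx[:2]+.05*np.array([np.sin(y),-np.cos(y)]))
print(onz(m1,[[270+338/7,200+300/7]],.093))
print("fitted knob",onz(m1,[[297,119]],.089))
E
```

```text
[[0.5723 0.1254 0.092 ]
 [0.5735 0.1114 0.092 ]] -85.2056624187307
[[0.5781 0.128  0.092 ]
 [0.5788 0.1109 0.092 ]
 [0.5859 0.1189 0.092 ]]
[[0.5121 0.2569 0.055 ]
 [0.6029 0.2693 0.055 ]
 [0.6304 0.0832 0.055 ]
 [0.5416 0.0693 0.055 ]]
8.32847142376993 8.679616417570198 [0.5718 0.1697 0.055 ]
[0.579  0.1202]
[[0.5802 0.1189 0.093 ]]
fitted knob [[0.5635 0.218  0.089 ]]
```

{"method": "apply_moves", "body": {"deltas": [[-10, -50, 0, 0, 0, 0, 85], [-30, -100, 0, 0, 0, 0, 85], [-50, -150, 0, 0, 0, 0, 85], [-70, -200, 0, 0, 0, 0, 85], [-80, -240, 0, 0, 0, 0, 85], [-90, -260, 0, 0, 0, 0, 85], [-90, -260, 0, 0, 0, 0, 85], [-90, -260, 0, 0, 0, 0, 85]]}}

```text
time_s: 1.5
tool_pos: [0.4905, 0.394, 0.231]
eef_rot: [3.141, -0.001, -0.0]
force: [-0.2, -0.5, 0.6]
opening: 0.0848
```

```bash
python3 - <<'E'
from h import *
import pickle
s=r.observe();m=r.camera_model("wrist");im=r.get_image("wrist");cv2.imwrite("pics/w2.png",im);pickle.dump(m,open("m2.pkl","wb"))
print(s["tool_pos"],s["eef_rot"],s["qd"],s["time_s"])
E
```

```text
[0.4905 0.394  0.231 ] [ 3.1405 -0.001  -0.0001] [-0.0259 -0.0071 -0.0083  0.0005 -0.0003  0.0027] 1.5
```

View pics/w2.png

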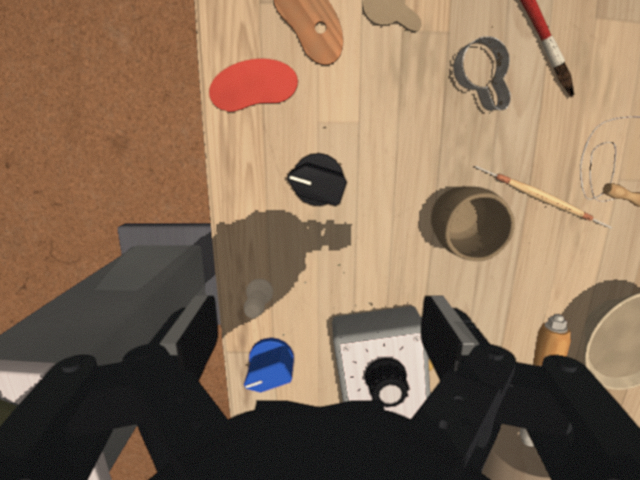

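```bash
python3 - <<'E'
from h import *
im=cv2.imread("pics/w2.png");c=cv2.convertScaleAbs(im[140:220,270:370],alpha=1.6,beta=15)
cv2.imwrite("pics/k2.png",cv2.resize(c,(750,600),interpolation=cv2.INTER_CUBIC))
E
```

```text
(no output)
```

View pics/k2.png

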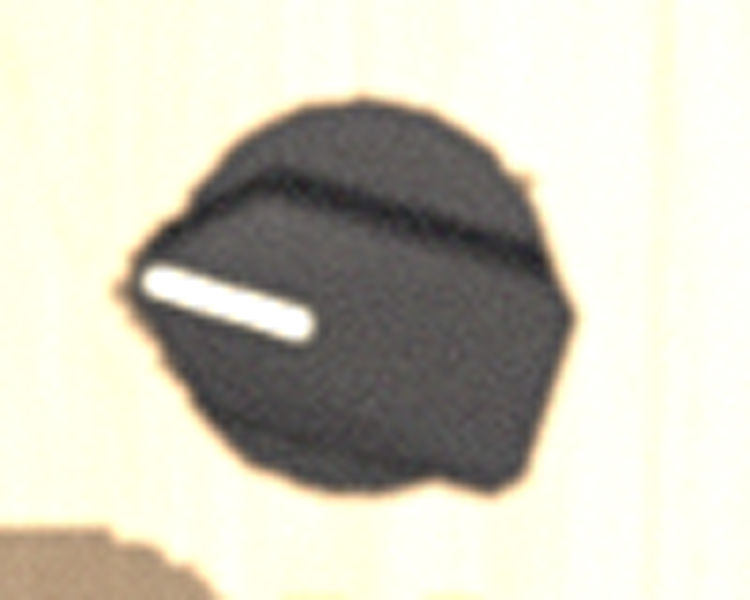

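```bash
python3 - <<'E'
from h import *
import pickle
m=pickle.load(open("m2.pkl","rb"));im=cv2.imread("pics/w2.png")
sub=im[140:220,270:370]; g=cv2.resize(sub,None,fx=7.5,fy=7.5,interpolation=cv2.INTER_CUBIC).min(2)
mask=np.zeros_like(g);mask[240:370,125:340]=1
ys,xs=np.nonzero((g>110)&(mask>0)); 
# keep component near (230,300)
n,l=cv2.connectedComponents(((g>100)&(mask>0)).astype(np.uint8));ys,xs=np.nonzero(l==l[302,235]);print(len(ys))
f=lambda x,y:np.c_[270+(np.asarray(x)+.5)/7.5-.5,140+(np.asarray(y)+.5)/7.5-.5]
W=onz(m,f(xs,ys),.044)[:,:2];vx,vy,x0,y0=cv2.fitLine(W.astype(np.float32),cv2.DIST_L2,0,1e-6,1e-6).ravel()
if vx>0:vx,vy=-vx,-vy
print("line dir",np.degrees(np.arctan2(vy,vx))%360,x0,y0)
p=onz(m,f([125,575,505],[285,318,492]),.044)[:,:2];print(p)
nose=p[0];b=(p[1]+p[2])/2;d=nose-b;print("ax",np.degrees(np.arctan2(d[1],d[0]))%360,np.linalg.norm(d),b+d*26/55)
e=p[1]-p[2];print("blunt",np.degrees(np.arctan2(e[1],e[0]))+90,np.linalg.norm(e))
p=onz(m,f([272,545],[175,245]),.044)[:,:2];e=p[0]-p[1];print("side edge",np.degrees(np.arctan2(e[1],e[0])))
# skirt: top point, bottom pt at z .01
print(onz(m,f([362,350],[97,495]),.01))
print(r.observe()["joint_positions"])
E
```

```text
5179
line dir 162.91289 0.47396272 0.42298746
[[0.4611 0.4252]
 [0.5171 0.421 ]
 [0.5087 0.3989]]
ax 163.65020326218666 0.05400988493786823 [0.4884 0.4172]
blunt 159.11406811668235 0.02367528553855666
side edge 165.74545014977508
[[0.4905 0.4461 0.01  ]
 [0.4888 0.3915 0.01  ]]
[ 0.6762  0.3695  0.0308  1.2326 -0.0007  2.2486]
```

{"method": "apply_moves", "body": {"deltas": [[0, -8, 0, 0, 0, -0.14, 85], [-1.5, -16, 0, 0, 0, -0.28, 85], [-1.5, -24, 0, 0, 0, -0.42, 85], [-1.5, -24, 0, 0, 0, -0.56, 85], [-1.5, -24, 0, 0, 0, -0.7, 85], [-1.5, -24, 20, 0, 0, -0.84, 85], [-1.5, -24, 60, 0, 0, -0.98, 85], [-1.5, -24, 100, 0, 0, -1.12, 85]]}}

```text
time_s: 2.35
tool_pos: [0.4906, 0.4174, 0.1314]
eef_rot: [2.66, 1.672, 0.004]
force: [0.1, -0.7, -0.6]
opening: 0.0848
```

{"method": "apply_moves", "body": {"deltas": [[0, 0, 0, 0, 0, -0.14, 85], [0, 0, 0, 0, 0, -0.163, 85], [0, 0, 0, 0, 0, -0.163, 85], [0, 0, 0, 0, 0, -0.163, 85]]}}

```text
time_s: 2.75
tool_pos: [0.4898, 0.4189, 0.1327]
eef_rot: [-2.52, -1.875, -0.004]
force: [0.4, 0.5, 0.2]
opening: 0.0854
```

```bash
python3 - <<'E'
from h import *
import pickle
s=r.observe();m=r.camera_model("wrist");im=r.get_image("wrist");cv2.imwrite("pics/w3.png",im);pickle.dump((m,s),open("m3.pkl","wb"))
R=cv2.Rodrigues(s["eef_rot"])[0];print(s["tool_pos"],R,s["time_s"],np.degrees(np.arctan2(R[1,0],R[0,0])))
E
```

```text
[0.4898 0.4189 0.1327] [[ 0.2873  0.9579  0.0019]
 [ 0.9579 -0.2873  0.0015]
 [ 0.002   0.0014 -1.    ]] 2.75 73.30600055813937
```

View pics/w3.png

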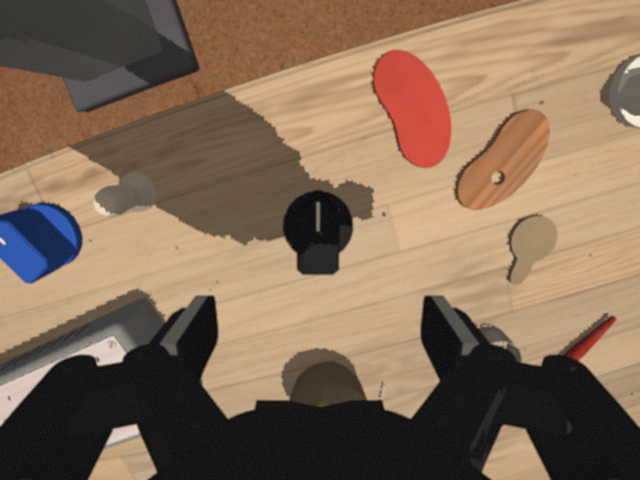

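The line stands vertical at column 318, so the jaws are square to the bar and centred. I go down and grip.

{"method": "apply_moves", "body": {"deltas": [[0, 0, 40, 0, 0, 0, 85], [0, 0, 75, 0, 0, 0, 85], [0, 0, 100, 0, 0, 0, 85], [0, 0, 114, 0, 0, 0, 85], [0, 0, 114, 0, 0, 0, 85]]}}

```text
time_s: 3.3
tool_pos: [0.4876, 0.4182, 0.0159]
eef_rot: [2.518, 1.879, -0.004]
force: [0.0, 0.8, -0.2]
opening: 0.0852
```

{"method": "apply_moves", "body": {"deltas": [[0, 0, 0, 0, 0, 0, 40], [0, 0, 0, 0, 0, 0, 20], [0, 0, 0, 0, 0, 0, 20], [0, 0, 0, 0, 0, 0, 20], [0, 0, 0, 0, 0, 0, 20], [0, 0, 0, 0, 0, 0, 20], [0, 0, 0, 0, 0, 0, 20], [0, 0, 0, 0, 0, 0, 20]], "squeeze": 50}}

```text
time_s: 4.1
tool_pos: [0.4894, 0.4197, 0.0187]
eef_rot: [-2.517, -1.88, -0.004]
force: [-0.6, -1.4, 6.6]
opening: 0.0289
```

```bash
python3 - <<'E'
from h import *
s=r.observe();print(s["tool_pos"],s["force"],s["opening"],s["time_s"])
im=r.get_image("wrist");cv2.imwrite("pics/w4.png",im)
E
```

```text
[0.4894 0.4197 0.0187] [-0.558  -1.3569  6.6381] 0.02892248390905321 4.1
```

View pics/w4.png

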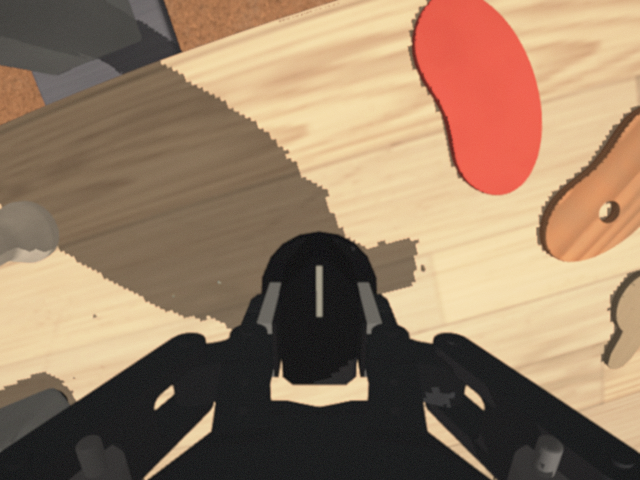

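{"method": "apply_moves", "body": {"deltas": [[0, 0, -15, 0, 0, 0, 20], [0, 0, -55, 0, 0, 0, 20], [0, 0, -100, 0, 0, 0, 20], [0, 0, -145, 0, 0, 0, 20], [-15, 13, -170, 0, 0, 0, 20], [-45, 40, -170, 0, 0, 0, 20], [-75, 67, -170, 0, 0, 0, 20]]}}

```text
time_s: 4.85
tool_pos: [0.5322, 0.328, 0.1898]
eef_rot: [2.515, 1.882, 0.005]
force: [0.1, -0.5, -0.4]
opening: 0.0292
```

{"method": "apply_moves", "body": {"deltas": [[-33, 30, 0, 0, 0, -0.08, 20], [-66, 60, 0, 0, 0, -0.16, 20], [-99, 90, 0, 0, 0, -0.24, 20], [-132, 120, 0, 0, 0, -0.32, 20], [-165, 150, 0, 0, 0, -0.375, 20], [-198, 178, 0, 0, 0, -0.375, 20], [-220, 199, 0, 0, 0, -0.375, 20], [-220, 199, 0, 0, 0, -0.375, 20]]}}

```text
time_s: 5.65
tool_pos: [0.6611, 0.0566, 0.1879]
eef_rot: [2.127, 2.31, -0.001]
force: [0.0, -0.2, -0.6]
opening: 0.0292
```

{"method": "apply_moves", "body": {"deltas": [[0, 0, 0, 0, 0, 0, 20], [0, 0, 0, 0, 0, 0, 20]]}}

```text
time_s: 5.85
tool_pos: [0.6593, 0.0615, 0.1876]
eef_rot: [-2.121, -2.317, -0.0]
force: [0.4, -0.8, -0.9]
opening: 0.0292
```

```bash
python3 - <<'E'
from h import *
import pickle
s=r.observe();m=r.camera_model("wrist");im=r.get_image("wrist");cv2.imwrite("pics/w5.png",im);pickle.dump((m,s),open("m5.pkl","wb"))
R=cv2.Rodrigues(s["eef_rot"])[0];print(s["tool_pos"],R,s["time_s"],np.degrees(np.arctan2(R[1,0],R[0,0])),s["opening"],s["force"])
im=r.get_image("scene");cv2.imwrite("pics/s5.png",im);print(np.array(m["extrinsics"]))
E
```

```text
[0.6593 0.0615 0.1876] [[-0.0878  0.9961 -0.0003]
 [ 0.9961  0.0878  0.0004]
 [ 0.0004 -0.0003 -1.    ]] 5.85 95.03978389701415 0.029159080199206166 [ 0.4169 -0.8369 -0.9368]
[[-0.0881  0.9544  0.2851  0.5877]
 [ 0.9961  0.0845  0.0249  0.0551]
 [-0.0003  0.2862 -0.9582  0.3303]
 [ 0.      0.      0.      1.    ]]
```

View pics/w5.png

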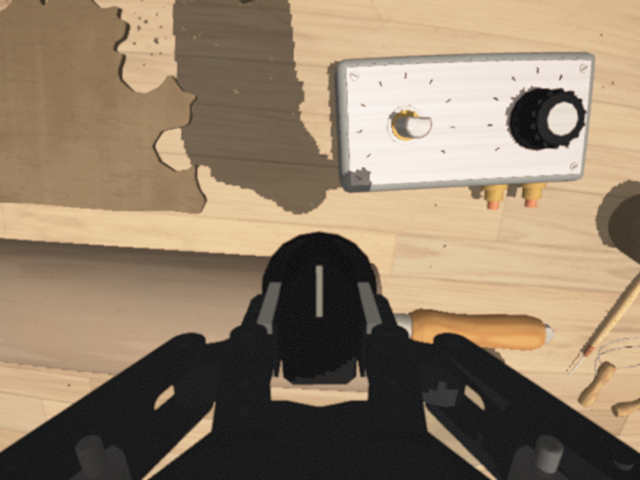

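Spindle is unshadowed now at about (412,125), and the knob is held straight (line at column 319).

```bash
python3 - <<'E'
from h import *
im=cv2.imread("pics/w5.png")
a=im[95:155,375:450];cv2.imwrite("pics/sp5.png",cv2.resize(a,(750,600),interpolation=cv2.INTER_CUBIC))
a=cv2.convertScaleAbs(im[220:400,250:390],alpha=3);cv2.imwrite("pics/kn5.png",cv2.resize(a,(467,600),interpolation=cv2.INTER_CUBIC))
E
```

```text
(no output)
```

View pics/sp5.png

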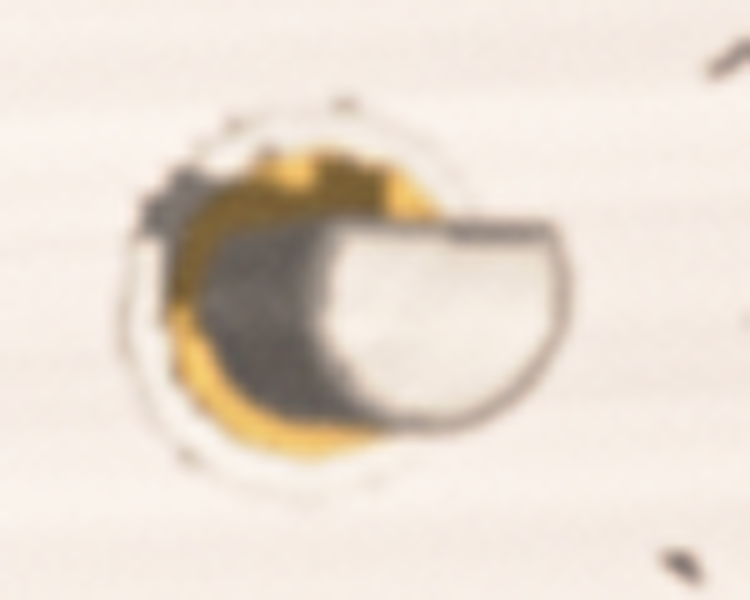

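View pics/kn5.png

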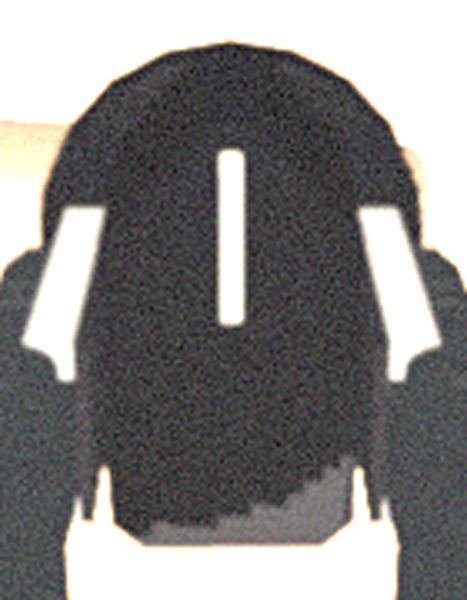

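```bash
python3 - <<'E'
from h import *
import pickle
m,s=pickle.load(open("m5.pkl","rb"))
f=lambda x,y:np.c_[375+(np.asarray(x)+.5)/10-.5,95+(np.asarray(y)+.5)/10-.5]
c=onz(m,f([437.5],[298.5]),.093)[0];print("tip",c)
for a in ([325,220,555,223],[340,238,550,245]):
    p=onz(m,f(a[::2],a[1::2]),.092);e=p[1]-p[0];print(np.degrees(np.arctan2(e[1],e[0]))+90)
for n,q in (("s5","scene"),):
    pass
# knob line in hand & nose etc. at z: top plane = tool z: knob top 44mm above underside; TCP-underside .0187
zt=s["tool_pos"][2]-.0187+.044
g=lambda x,y:np.c_[250+(np.asarray(x)+.5)*140/467-.5,220+(np.asarray(y)+.5)*.3-.5]
R=cv2.Rodrigues(s["eef_rot"])[0]
P=onz(m,g([231,231,125,345],[150,325,543,543]),zt);print("tool frame mm",(P-s["tool_pos"])@R*1e3)
zs=s["tool_pos"][2]-.0187+.01
P=onz(m,g([232,42,420],[42,215,215]),zs);print("skirt",(P-s["tool_pos"])@R*1e3)
t=R.T@(np.r_[c[:2],s["tool_pos"][2]]-s["tool_pos"])*1e3;print("move",t)
E
```

```text
tip [0.5771 0.119  0.093 ]
185.1368189342366
184.02111779378626
tool frame mm [[ -0.0395 -26.2135 -25.2924]
 [ -0.0349  -5.1285 -25.2985]
 [-12.8384  24.7763 -25.3127]
 [ 13.7487  24.7695 -25.3013]]
skirt [[  0.0664 -28.4785   8.7083]
 [-26.6386  -3.1548   8.6896]
 [ 26.5112  -3.1754   8.7122]]
move [ 64.5105 -76.8505   0.0498]
```

View pics/s5.png

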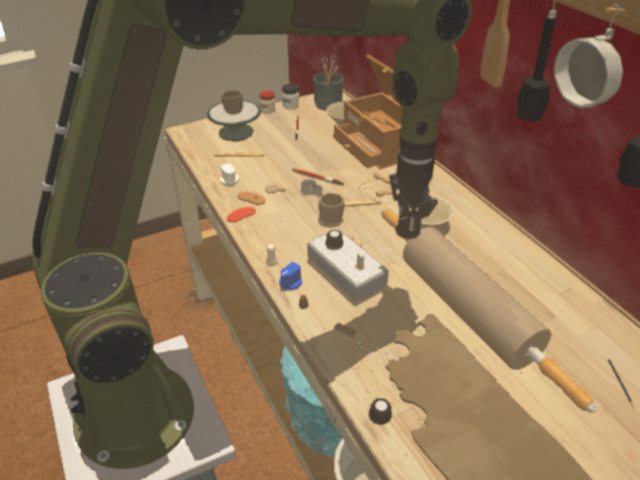

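{"method": "apply_moves", "body": {"deltas": [[22, -26, 0, 0, 0, 0, 20], [44, -52, 0, 0, 0, 0, 20], [64.5, -76, 0, 0, 0, 0, 20], [64.5, -76, 30, 0, 0, 0, 20], [64.5, -76, 60, 0, 0, 0, 20], [64.5, -76, 66, 0, 0, 0, 20], [64.5, -76, 66, 0, 0, 0, 20], [64.5, -76, 66, 0, 0, 0, 20]], "squeeze": 60}}

```text
time_s: 6.75
tool_pos: [0.5792, 0.1187, 0.1226]
eef_rot: [2.121, 2.316, 0.002]
force: [-0.6, 0.4, -0.2]
opening: 0.0287
```

```bash
python3 - <<'E'
from h import *
s=r.observe();print(s["tool_pos"],s["force"],s["opening"],s["time_s"])
a=r.get_image("scene")[200:320,300:430];b=r.get_image("side")[200:290,280:380]
cv2.imwrite("pics/c6.png",np.hstack([cv2.resize(a,(400,370),interpolation=cv2.INTER_CUBIC),cv2.resize(b,(400,370),interpolation=cv2.INTER_CUBIC)]))
E
```

```text
[0.5792 0.1187 0.1226] [-0.5889  0.3724 -0.1968] 0.028737724622727865 6.75
```

View pics/c6.png

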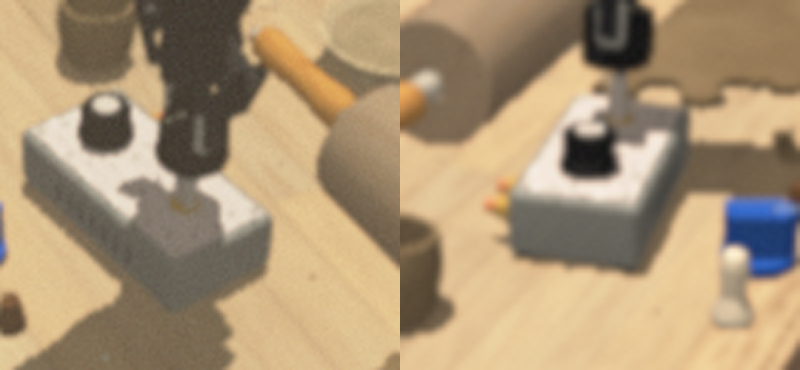

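{"method": "apply_moves", "body": {"deltas": [[0, 0, 6, 0, 0, 0, 20], [0, 0, 10, 0, 0, 0, 20], [0, 0, 13, 0, 0, 0, 20], [0, 0, 16, 0, 0, 0, 20], [0, 0, 16, 0, 0, 0, 20]]}}

```text
time_s: 7.35
tool_pos: [0.5782, 0.1182, 0.1053]
eef_rot: [-2.122, -2.316, 0.0]
force: [-3.8, 0.3, 6.1]
opening: 0.0292
```

{"method": "apply_moves", "body": {"deltas": [[0, -0.6, 0, 0, 0, 0, 20], [0, -1, 0, 0, 0, 0, 20], [0, -1, 2, 0, 0, 0, 20], [0, -1, 2, 0, 0, 0, 20]]}}

```text
time_s: 7.75
tool_pos: [0.5778, 0.1182, 0.1039]
eef_rot: [2.122, 2.316, 0.001]
force: [-3.3, -0.1, 6.6]
opening: 0.0289
```

```bash
python3 - <<'E'
from h import *
s=r.observe();print(s["tool_pos"],s["force"],s["moment"],s["opening"],s["time_s"])
a=r.get_image("scene")[200:320,300:430];b=r.get_image("side")[200:290,280:380]
cv2.imwrite("pics/c7.png",np.hstack([cv2.resize(a,(400,370),interpolation=cv2.INTER_CUBIC),cv2.resize(b,(400,370),interpolation=cv2.INTER_CUBIC)]))
E
```

```text
[0.5778 0.1182 0.1039] [-3.3016 -0.1179  6.6183] [-0.0706  0.6676  0.0133] 0.02886163745009448 7.75
```

View pics/c7.png

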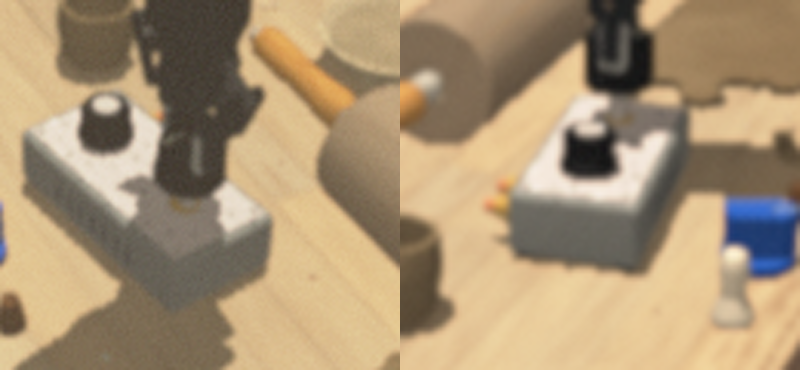

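{"method": "apply_moves", "body": {"deltas": [[0, -0.5, 0, 0, 0, 0, 20], [0, -1, 0, 0, 0, 0, 20], [0, -1, 0, 0, 0, 0, 20]]}}

```text
time_s: 8.15
tool_pos: [0.5767, 0.1186, 0.1034]
eef_rot: [-2.122, -2.316, -0.002]
force: [-0.7, 2.1, -0.5]
opening: 0.0289
```

{"method": "apply_moves", "body": {"deltas": [[0, 0, 2, 0, 0, 0, 20], [0, 0, 3, 0, 0, 0, 20], [0, 0, 3, 0, 0, 0, 20]]}}

```text
time_s: 8.45
tool_pos: [0.5765, 0.1185, 0.0999]
eef_rot: [-2.122, -2.316, -0.001]
force: [-0.1, 3.5, -1.6]
opening: 0.0288
```

The vertical force dropped to about 0 after the slide in -x: the bore is on the spindle. I ease the side force and go on down.

{"method": "apply_moves", "body": {"deltas": [[0.6, 0, 0, 0, 0, 0, 20], [0.6, 0, 3, 0, 0, 0, 20], [0.6, 0, 6, 0, 0, 0, 20], [0.6, 0, 9, 0, 0, 0, 20], [0.6, 0, 9, 0, 0, 0, 20]]}}

```text
time_s: 8.95
tool_pos: [0.5761, 0.1186, 0.0907]
eef_rot: [-2.122, -2.316, 0.001]
force: [0.2, 1.5, -1.4]
opening: 0.0291
```

{"method": "apply_moves", "body": {"deltas": [[0, 0, 2, 0, 0, 0, 20], [0, 0, 4, 0, 0, 0, 20], [0, 0, 6, 0, 0, 0, 20], [0, 0, 6, 0, 0, 0, 20]]}}

```text
time_s: 9.35
tool_pos: [0.5765, 0.1187, 0.0855]
eef_rot: [2.122, 2.316, 0.0]
force: [-2.6, 2.2, 4.4]
opening: 0.0287
```

{"method": "apply_moves", "body": {"deltas": [[0, 0, 1, 0, 0, 0, 20], [0, 0, 2, 0, 0, 0, 20], [0, 0, 3, 0, 0, 0, 20], [0, 0, 3, 0, 0, 0, 20]]}}

```text
time_s: 9.75
tool_pos: [0.5766, 0.1187, 0.0827]
eef_rot: [2.122, 2.316, 0.001]
force: [-2.0, 2.0, 7.4]
opening: 0.0287
```

{"method": "apply_moves", "body": {"deltas": [[0, 0, 1, 0, 0, 0, 20], [0, 0, 2, 0, 0, 0, 20], [0, 0, 3, 0, 0, 0, 20], [0, 0, 3, 0, 0, 0, 20]]}}

```text
time_s: 10.15
tool_pos: [0.5766, 0.1187, 0.0799]
eef_rot: [2.122, 2.316, 0.001]
force: [-2.6, 2.3, 7.5]
opening: 0.029
```

```bash
python3 - <<'E'
from h import *
s=r.observe();print(s["tool_pos"],s["force"],s["moment"],s["opening"],s["time_s"])
cv2.imwrite("pics/w8.png",r.get_image("wrist"))
a=r.get_image("scene")[200:320,300:430];b=r.get_image("side")[200:290,280:380]
cv2.imwrite("pics/c8.png",np.hstack([cv2.resize(a,(400,370),interpolation=cv2.INTER_CUBIC),cv2.resize(b,(400,370),interpolation=cv2.INTER_CUBIC)]))
E
```

```text
[0.5766 0.1187 0.0799] [-2.5924  2.2647  7.4546] [0.3969 0.5762 0.0188] 0.029007875808413425 10.15
```

View pics/c8.png

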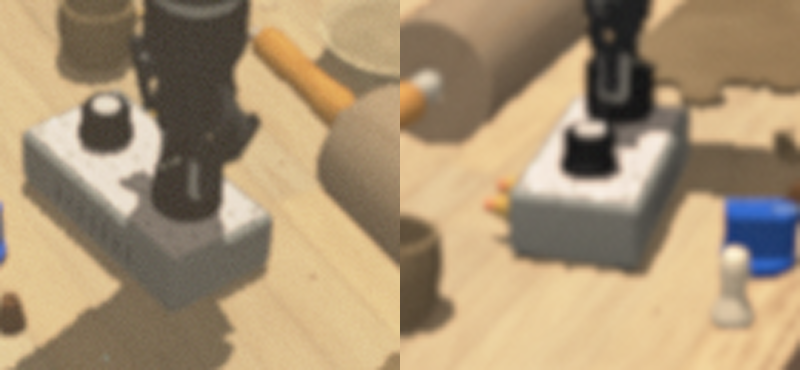

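View pics/w8.png

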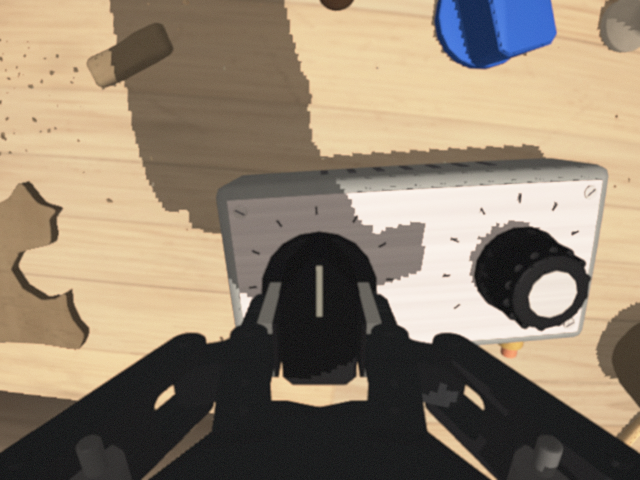

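{"method": "apply_moves", "body": {"deltas": [[0, 0, 0.7, 0, 0, 0, 20], [0, 0, 1.4, 0, 0, 0, 20], [0, 0, 1.4, 0, 0, 0, 20]]}}

```text
time_s: 10.6
tool_pos: [0.5766, 0.1187, 0.0786]
eef_rot: [2.122, 2.316, 0.001]
force: [-2.9, 1.9, 8.3]
opening: 0.0288
```

{"method": "apply_moves", "body": {"deltas": [[0, 0, 0.6, 0, 0, 0, 20], [0, 0, 1, 0, 0, 0, 20], [0, 0, 1, 0, 0, 0, 20]]}}

```text
time_s: 10.9
tool_pos: [0.5767, 0.1187, 0.0778]
eef_rot: [2.122, 2.316, 0.001]
force: [-2.7, 1.1, 9.7]
opening: 0.0287
```

{"method": "apply_moves", "body": {"deltas": [[0, 0, 0.4, 0, 0, 0, 20], [0, 0, 0.8, 0, 0, 0, 20], [0, 0, 0.8, 0, 0, 0, 20]]}}

```text
time_s: 11.2
tool_pos: [0.5767, 0.1188, 0.0776]
eef_rot: [2.122, 2.316, 0.001]
force: [-4.1, 2.2, 14.0]
opening: 0.0291
```

{"method": "apply_moves", "body": {"deltas": [[0, 0, -0.3, 0, 0, 0, 20], [0, 0, -0.3, 0, 0, 0, 20], [0, 0, -0.3, 0, 0, 0, 20]]}}

```text
time_s: 11.5
tool_pos: [0.5767, 0.1187, 0.0776]
eef_rot: [2.122, 2.316, 0.001]
force: [-3.9, 1.6, 11.9]
opening: 0.0293
```

```bash
python3 - <<'E'
from h import *
im=r.get_image("wrist");cv2.imwrite("pics/w9.png",im)
for f in("w5","w8","w9"):
    g=cv2.imread(f"pics/{f}.png").min(2)[255:330,305:335].astype(int);ys,xs=np.nonzero(g>85);print(f,xs.mean()+305,ys.min()+255,ys.max()+255)
s=r.observe();R=cv2.Rodrigues(s["eef_rot"])[0];print(s["tool_pos"],s["force"],s["moment"],s["opening"],s["time_s"],np.degrees(np.arctan2(R[1,0],R[0,0])))
m=r.camera_model("wrist")
# skirt front edge
c=cv2.convertScaleAbs(im[150:350,210:620],alpha=1.5);cv2.imwrite("pics/w9c.png",cv2.resize(c,(800,390)))
E
```

```text
w5 318.62068965517244 266 316
w8 318.55374592833874 266 316
w9 318.6198083067093 266 316
[0.5767 0.1187 0.0776] [-4.1412  1.6574 11.801 ] [ 0.3094  0.9264 -0.0044] 0.028657600247724756 11.55 94.99556938228929
```

View pics/w9c.png

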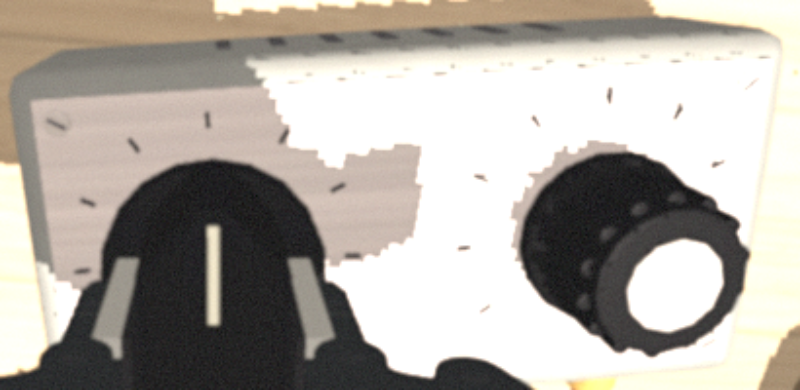

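The knob hasn't slipped in the jaws: its line stays at column 318.6, rows 266–316. The skirt sits just over the box top, and the spindle is at its stop with a light push. I hand it in.

```bash
python3 -c "
from cell import r
print(r.sign_off())"
```

```text
the job is handed in; nothing more can be done
None
```

I fitted the black bar knob on the bare spindle, nose on the side of the flat. I pressed the spindle in and handed the job in at about 11.6 s, still holding it down.

- **Alignment:** the knob's nose pointed at 185.0° in the world frame. I measured the spindle's flat at 184–185°, well within the 7° the bore allows.
- **First try at the fit:** the bore caught on the spindle's rim, with about 6.6 N up and 3.3 N sideways. I slid it about 2 mm toward the nose side. The upward force then dropped to about zero and the knob ran down freely.
- **Pressed in:** the last reading had the tool at z = 77.6 mm, against 77.7 mm worked out for fully home with the spindle at its stop. The upward force was about 12 N. It had jumped to 14 N at the stop, so I eased off 0.3 mm.
- **Grip:** the knob did not shift in the jaws. Its line stayed on the same pixels before and after pressing.
- **Less certain:** a sideways force of about 4 N remained at the end. "Fully home" rests on the height and force readings, as the bore can't be seen. I touched nothing else on purpose, but took no final picture just to check the round knob, pot, stamp and cone.

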